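# Heft the fittings tins and pack the crate, heaviest at the bottom

### The job

Three look-alike sealed tins of picture-frame fittings on the bench are filled to different weights. Heft them to tell which is which, then pack the open crate: the heaviest upright on the green pad, wholly on it, and then the second heaviest upright and squarely on top of it, leaving the lightest standing upright on the bench. Set the tins down without dropping them, and do not disturb the glue jar or the mug.

Things in the scene. Friction and masses are not known exactly. Their poses are not given: they have to be found in the camera images.
- tin_1_center (a point): centre of a sealed round tin (half-way up, 30 mm above its underside), blue with bright metal ends and a white band, 60 mm diameter, 60 mm high, flat top and bottom; z runs along its axis, up. It stands on the bench. Gripping by the side walls near or above mid-height works. Weights: one of the three tins weighs about 0.25 kg, one about 0.5 kg, one about 0.8 kg (each within 10 %); which is which changes every time and cannot be seen or told from its number or place.
- tin_1: tin 1 itself, origin at the centre of its underside, z up
- tin_2_center (a point): centre of tin 2, outwardly the same as tin 1
- tin_2: tin 2 itself, origin at the centre of its underside, z up
- tin_3_center (a point): centre of tin 3, outwardly the same as tin 1
- tin_3: tin 3 itself, origin at the centre of its underside, z up
- crate: open-topped square plywood crate, fixed to the bench, 186 x 186 mm outside, 170 x 170 mm inside (with a 16 x 16 mm upright batten in each of the four corners), walls 8 mm thick and 50 mm high above the bench, floor 8 mm thick; origin at the centre of its underside on the bench, x and y along its sides, z up
- pad (a point): centre of the top of the round green pad on the crate's floor, 90 mm diameter, in the middle of the crate, its top 11 mm above the bench; axes as the crate's
- glue_jar_center (a point): centre (half-way up) of an amber glass glue jar with white cap, 64 mm diameter, 85 mm high, loose bystander beyond the tins
- mug_center (a point): centre (half-way up, on its axis) of a white ceramic mug, 76 mm diameter, 90 mm high, loose bystander beyond the tins
Things that resemble listed ones, but are neither listed nor needed, are in the scene too. What is shaped like the tin_2 but black or turquoise is not meant.

How it is judged:
On the way:
1. the heaviest tin alone stands released and upright on the pad (((horizontal distance between tin_1_center and pad below 0.015 m and z of tin_1_center in the frame of pad between 0.025 and 0.034 m and angle between tin_1_center's own z axis and vertical below 0.1 rad and linear speed of tin_1 below 0.02 m/s and contact force between tin_1 and crate between 6.3 and 9.3 N and contact force between the fingers and tin_1 below 0.3 N) or (horizontal distance between tin_2_center and pad below 0.015 m and z of tin_2_center in the frame of pad between 0.025 and 0.034 m and angle between tin_2_center's own z axis and vertical below 0.1 rad and linear speed of tin_2 below 0.02 m/s and contact force between tin_2 and crate between 6.3 and 9.3 N and contact force between the fingers and tin_2 below 0.3 N) or (horizontal distance between tin_3_center and pad below 0.015 m and z of tin_3_center in the frame of pad between 0.025 and 0.034 m and angle between tin_3_center's own z axis and vertical below 0.1 rad and linear speed of tin_3 below 0.02 m/s and contact force between tin_3 and crate between 6.3 and 9.3 N and contact force between the fingers and tin_3 below 0.3 N))), for 0.2 s.
At the end, for the whole second after the job is handed in: The heaviest tin (about 0.8 kg) stands upright on the pad, within 15 mm of its centre; the second heaviest (about 0.5 kg) stands upright on top of it, centres within 12 mm; the lightest stands upright on the bench; all are still (tilt under 0.1 rad) (((horizontal distance between tin_1_center and pad below 0.015 m and z of tin_1_center in the frame of pad between 0.025 and 0.034 m and angle between each of tin_1_center, tin_2_center, tin_3_center's own z axis and vertical below 0.1 rad and horizontal distance between tin_2_center and tin_1_center below 0.012 m and z of tin_2_center in the frame of pad between 0.084 and 0.095 m and contact force between tin_2 and tin_1 between 3.6 and 6.1 N and contact force between tin_1 and crate above 9.8 N and height (world z) of tin_3_center between 0.026 and 0.034 m and linear speed of each of tin_1, tin_2, tin_3 below 0.02 m/s) or (horizontal distance between tin_1_center and pad below 0.015 m and z of tin_1_center in the frame of pad between 0.025 and 0.034 m and angle between each of tin_1_center, tin_3_center, tin_2_center's own z axis and vertical below 0.1 rad and horizontal distance between tin_3_center and tin_1_center below 0.012 m and z of tin_3_center in the frame of pad between 0.084 and 0.095 m and contact force between tin_3 and tin_1 between 3.6 and 6.1 N and contact force between tin_1 and crate above 9.8 N and height (world z) of tin_2_center between 0.026 and 0.034 m and linear speed of each of tin_1, tin_3, tin_2 below 0.02 m/s) or (horizontal distance between tin_2_center and pad below 0.015 m and z of tin_2_center in the frame of pad between 0.025 and 0.034 m and angle between each of tin_2_center, tin_1_center, tin_3_center's own z axis and vertical below 0.1 rad and horizontal distance between tin_1_center and tin_2_center below 0.012 m and z of tin_1_center in the frame of pad between 0.084 and 0.095 m and contact force between tin_1 and tin_2 between 3.6 and 6.1 N and contact force between tin_2 and crate above 9.8 N and height (world z) of tin_3_center between 0.026 and 0.034 m and linear speed of each of tin_2, tin_1, tin_3 below 0.02 m/s) or (horizontal distance between tin_2_center and pad below 0.015 m and z of tin_2_center in the frame of pad between 0.025 and 0.034 m and angle between each of tin_2_center, tin_3_center, tin_1_center's own z axis and vertical below 0.1 rad and horizontal distance between tin_3_center and tin_2_center below 0.012 m and z of tin_3_center in the frame of pad between 0.084 and 0.095 m and contact force between tin_3 and tin_2 between 3.6 and 6.1 N and contact force between tin_2 and crate above 9.8 N and height (world z) of tin_1_center between 0.026 and 0.034 m and linear speed of each of tin_2, tin_3, tin_1 below 0.02 m/s) or (horizontal distance between tin_3_center and pad below 0.015 m and z of tin_3_center in the frame of pad between 0.025 and 0.034 m and angle between each of tin_3_center, tin_1_center, tin_2_center's own z axis and vertical below 0.1 rad and horizontal distance between tin_1_center and tin_3_center below 0.012 m and z of tin_1_center in the frame of pad between 0.084 and 0.095 m and contact force between tin_1 and tin_3 between 3.6 and 6.1 N and contact force between tin_3 and crate above 9.8 N and height (world z) of tin_2_center between 0.026 and 0.034 m and linear speed of each of tin_3, tin_1, tin_2 below 0.02 m/s) or (horizontal distance between tin_3_center and pad below 0.015 m and z of tin_3_center in the frame of pad between 0.025 and 0.034 m and angle between each of tin_3_center, tin_2_center, tin_1_center's own z axis and vertical below 0.1 rad and horizontal distance between tin_2_center and tin_3_center below 0.012 m and z of tin_2_center in the frame of pad between 0.084 and 0.095 m and contact force between tin_2 and tin_3 between 3.6 and 6.1 N and contact force between tin_3 and crate above 9.8 N and height (world z) of tin_1_center between 0.026 and 0.034 m and linear speed of each of tin_3, tin_2, tin_1 below 0.02 m/s))); the robot touches nothing.
It fails at once if a tin is dropped (let go and falling or thrown faster than 0.5 m/s, a fall of some 13 mm) ((contact force between the fingers and tin_1 below 0.05 N and linear speed of tin_1 above 0.5 m/s) or (contact force between the fingers and tin_2 below 0.05 N and linear speed of tin_2 above 0.5 m/s) or (contact force between the fingers and tin_3 below 0.05 N and linear speed of tin_3 above 0.5 m/s)).
It fails at once if the glue jar or the mug is moved more than 30 mm (distance of any of glue_jar_center, mug_center from where it was at the start of the episode above 0.03 m).
It also fails if it takes over 72 s, if anything falls off the work surface, if the arm or the gripper's body presses on something with over 40 N, if the wrist force passes 120 N, or if a joint passes its speed limit or range.

### The arm

A 6-joint arm with a two-finger parallel gripper is mounted at the origin on the work surface. World frame = base frame: x ahead of the robot, y to its left, z up, the work surface at z = 0. Lengths are in m, angles in rad, forces in N, time in s.
With the tool pointing down it reaches from about 0.4 to 0.825 m from the base axis. Payload 7 kg.
Tool frame: the origin (TCP) lies at the centre of the arm's flange, where the gripper is bolted on; the fingertips stand 178 mm ahead of it and the grasp point (between the pads) lies 159 mm ahead of it (arm.tip_reach is the distance from the TCP to the fingertips, in m); z points along the fingers, y is the direction in which the jaws open and shut (so a half turn about z gives the same grasp; the last joint's range is limited). The gripper opens to 88 mm and grips with 3 to 60 N. Pads are 19 mm wide; open, the fingers measure 130 mm over their backs; the gripper's body (78 mm by 193 mm) begins 47 mm behind the grasp point.
Start: joints at [0.288, 0.359, 0.012, 0, -1.224, -0.288], TCP at [0.675, -0, 0.405] pointing down, gripper open.
Joint ranges: [-3.07, 3.07], [-1.43, 2.12], [-1.02, 1.25], [-3.03, 1.67], [-3.05, -0], [-3.03, 3.03]. Speed limits (rad/s): [2.39, 2.39, 3.01, 3.14, 3.14, 3.14].

### API

Orientations are given as [roll, pitch, yaw] about the fixed x, y, z axes, in that order (R = Rz(yaw) Ry(pitch) Rx(roll)).
In Python, from station import arm gives the robot as it stands.
- The arm moves only by the shell command python3 -m inch 'ROWS' [OPENING] [FORCE]. ROWS is JSON, a list that holds one entry, the list of rows, each a list of 6 numbers: the shift along the world's x, y, z in units of 200 mm (1.0 is 200 mm), then the turn, a rotation vector about the world's x, y, z in units of 180 degrees (1.0 is 180 degrees). A call has 1 to 8 rows; each row is the pose to reach, as a shift and turn from the pose commanded when the call began, turning the shorter way round; what a row does not reach only later rows make up. A row lasts 1/8 s, in which the tool goes at most 62.5 mm and 10.7 degrees, less where a joint would pass 70% of its speed; a pose out of reach is approached as far as the arm can. A call with a number of a shift or a turn outside -1 to 1 is refused whole. A call with a gripper value outside its range is refused whole. OPENING is the finger opening in mm, from 0 to 87.6, set as the call begins (- or left out, the last holds). The fingers move at their own pace and stop on an object; FORCE is the grip in N (left out, the last holds). Time passes only in rows, so rows that repeat a pose let the fingers close. It gives the time, the measured TCP pose, the force and the opening at its end, in the units of the state.
- arm.get_state(): the state, without advancing time (a new reading comes with each control period).
- arm.grab_frame(name): name is "scene" or "side" or "wrist"; returns the picture (400x640x3 uint8, blue, green, red); there is no depth.
- arm.camera_params(name): a dict with "vertical_fov" (degrees; the focal length in pixels is half the picture's height over the tangent of half this angle, whatever the lens; pixels are square), "cx", "cy" (the principal point, pixels), "pose" (4x4, takes a point from camera to world coordinates). Camera axes: x right, y down, z forward; pixel columns grow to the right and rows downward; lengths in m; the calibration is good to about 2 mm. A picture is of the moment at which its call begins: read the wrist's pose just before it. camera_params takes no time and is no camera call; for the wrist camera it gives the pose at the moment of the call.
- arm.job_done(): hands the job in, once; it reports no verdict.
Trained networks look in the newest picture that a camera, given by its name, has taken for a name from the list of things; names that differ only in an ending like _2 or _b are one class to them, and where a whole thing is asked for, a point or a joint stands for the part that bears it (a point fixed in the world has none). Each returns a list of dicts, best first, with "score" (0 to 1); they miss things now and then, are a little off and sometimes report something else, mostly with a low value. They report only what shows in the picture. A call takes as long as a camera call. They do not tell look-alikes from the thing itself.
- arm.search_frame(target, camera): "box" ([left, top, right, bottom] in pixels, round what is visible of it).
- arm.regions_of(target, camera): "region" (400x640 bool, what is visible of it) and "box" ([left, top, right, bottom] in pixels, round what is visible of it).
The state is a dict: "t": time; "q": joint angles; "qd": joint speeds; "joint_efforts": joint torques, N m; "eef_pos": TCP position; "ee_rot": TCP orientation; "force": force on the tool from outside, world axes, zero at the start; "moment": the same for the moment, N m; "width": finger opening in m.
Only numpy, scipy, OpenCV 4.12 (cv2) and the standard library are available. Lean on these libraries where they do the work, as an engineer would, in place of code of your own. Each camera call takes 0.05 s, during which the arm holds its last target.

## Working session

There is one attempt and no reset: what is moved stays moved. The work goes in short steps, Python scripts to look and compute and a shell command to move; the robot and the scene stay as the last step left them, time stands still between calls to the robot, and variables do not carry over. Pictures are saved under pics/ and viewed, and the job is handed in when it is done.

```bash
ls; mkdir -p pics; python3 - <<'E'
from station import arm
import cv2
print(arm.get_state())
for n in ["scene","side","wrist"]:
    p=arm.camera_params(n); f=arm.grab_frame(n); cv2.imwrite(f"pics/{n}0.png",f); print(n,p)
E
```

```text
pics
{'t': 0.0, 'q': array([ 2.88113381e-01,  3.59418364e-01,  1.10297376e-02, -3.58306358e-04,
       -1.22409702e+00, -2.88081008e-01]), 'qd': array([ 0.0006585 ,  0.00057441,  0.00051052,  0.00015419, -0.00023625,
       -0.0008196 ]), 'joint_efforts': array([-8.00930356e-04, -5.82726967e+01,  2.93058443e+01,  6.99745238e+00,
        6.93249181e-03, -2.06530804e-04]), 'eef_pos': array([6.74800082e-01, 8.03191895e-06, 4.03687926e-01]), 'ee_rot': array([ 3.13987725e+00, -1.57060888e-04, -1.57088585e+00]), 'force': array([ 0.13054557, -0.3021676 , -0.13760796]), 'moment': array([ 0.02175165, -0.01603882, -0.04302554]), 'width': 0.08769978521164519}
scene {'vertical_fov': 49.86771095729635, 'cx': 314.2687472092983, 'cy': 199.90507356969334, 'pose': array([[ 0.76990238,  0.50254827, -0.39331357,  0.92151135],
       [ 0.63801563, -0.59296936,  0.49124677, -0.43943253],
       [ 0.01365232, -0.62915226, -0.77716217,  0.77587036],
       [ 0.        ,  0.        ,  0.        ,  1.        ]])}
side {'vertical_fov': 46.5328018271761, 'cx': 312.2992193602627, 'cy': 198.247720868208, 'pose': array([[ 0.89008128, -0.20635221,  0.40641614,  0.1250055 ],
       [-0.45577429, -0.4127385 ,  0.78861697, -0.8543656 ],
       [ 0.00501073, -0.88716723, -0.46142085,  0.5836278 ],
       [ 0.        ,  0.        ,  0.        ,  1.        ]])}
wrist {'vertical_fov': 66.94279285564221, 'cx': 319.29731668294096, 'cy': 196.0536132993531, 'pose': array([[-9.99998997e-01,  2.19941443e-04, -1.39902663e-03,
         6.74978794e-01],
       [-1.50271881e-04,  9.65811015e-01,  2.59247102e-01,
        -6.93093830e-02],
       [ 1.40821451e-03,  2.59247053e-01, -9.65810014e-01,
         3.83682163e-01],
       [ 0.00000000e+00,  0.00000000e+00,  0.00000000e+00,
         1.00000000e+00]])}
```

View pics/scene0.png

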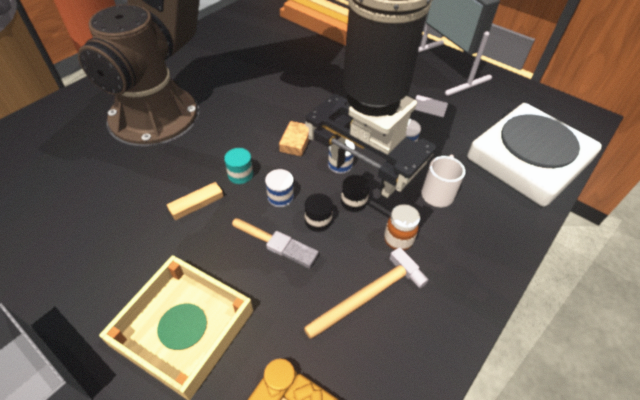

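View pics/side0.png

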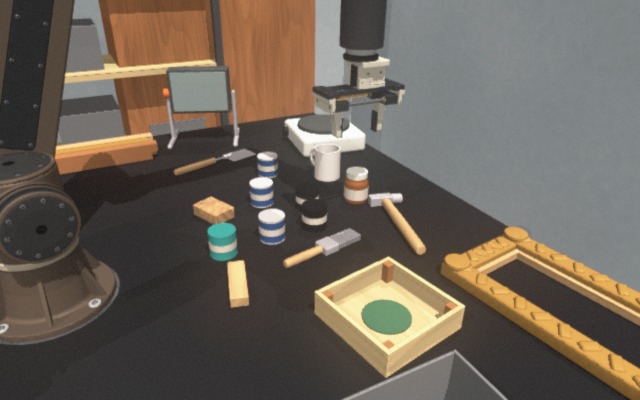

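View pics/wrist0.png

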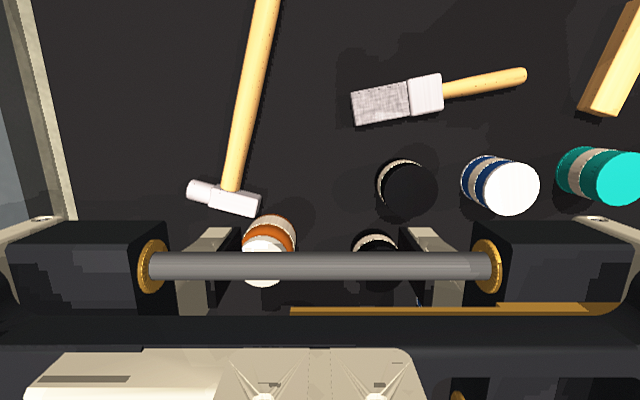

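```bash
cat > h.py <<'E'
from station import arm
import numpy as np, cv2
from scipy.optimize import least_squares
H=400
def K(p):
    f=H/2/np.tan(np.radians(p["vertical_fov"])/2); return f,p["cx"],p["cy"]
def proj(p,P):
    f,cx,cy=K(p); T=np.linalg.inv(p["pose"]); c=P@T[:3,:3].T+T[:3,3]
    return np.c_[f*c[:,0]/c[:,2]+cx, f*c[:,1]/c[:,2]+cy]
def ray(p,u,v,z):
    f,cx,cy=K(p); d=p["pose"][:3,:3]@np.array([(u-cx)/f,(v-cy)/f,1]); o=p["pose"][:3,3]
    return o+d*(z-o[2])/d[2]
a=np.linspace(0,2*np.pi,60,endpoint=False)
def cyl(x,y,z0,r,h):
    c=np.c_[x+r*np.cos(a),y+r*np.sin(a)]
    return np.r_[np.c_[c,np.full(60,z0)],np.c_[c,np.full(60,z0+h)]]
def cbox(p,x,y,z0,r,h):
    q=proj(p,cyl(x,y,z0,r,h)); return np.r_[q.min(0),q.max(0)]
def fitbox(p,box,z0=0,r=.03,h=.06):
    b=np.array(box,float); g=ray(p,(b[0]+b[2])/2,(b[1]+b[3])/2,z0+h/2)
    s=least_squares(lambda v:cbox(p,v[0],v[1],z0,r,h)-b,g[:2],loss='soft_l1')
    return s.x,s.fun
E
python3 - <<'E'
from h import *
np.set_printoptions(precision=4,suppress=True)
for cam in ["side","scene"]:
    p=arm.camera_params(cam); arm.grab_frame(cam)
    for t,r,h in [("tin_1",.03,.06),("glue_jar_center",.032,.085),("mug_center",.038,.09)]:
        for d in arm.regions_of(t,cam)[:7]:
            x,f=fitbox(p,d["box"],0,r,h); print(cam,t,round(d["score"],2),d["box"],x,f)
    for d in arm.regions_of("pad",cam)[:2]:
        ys,xs=np.nonzero(d["region"]); print(cam,"pad",d["score"],d["box"],ray(p,xs.mean(),ys.mean(),.011),len(xs))
    for d in arm.search_frame("crate",cam)[:2]: print(cam,"crate",d)
    im=arm.grab_frame(cam)
    hsv=cv2.cvtColor(im,cv2.COLOR_BGR2HSV)
cv2.imwrite("pics/sidecrop.png",cv2.resize(arm.grab_frame("side")[140:260,190:380],None,fx=4,fy=4))
print(arm.get_state()["t"])
E
```

```text
side tin_1 0.95 [295.6, 182.7, 317.8, 213.4] [0.6008 0.1004] [-0.6445 -0.3567  0.6456  0.2465]
side tin_1 0.91 [256.3, 210.4, 286.0, 242.7] [0.4642 0.0099] [ 1.3081 -1.8814 -1.4184  1.4889]
side tin_1 0.87 [301.5, 201.1, 327.4, 231.5] [0.5756 0.0087] [ 0.328  -2.2327 -0.3276  1.3856]
side tin_1 0.85 [258.1, 149.9, 277.3, 175.0] [0.5999 0.3622] [-0.7207 -0.5722  0.7466  0.4039]
side tin_1 0.73 [251.5, 176.2, 276.9, 210.7] [0.5111 0.1694] [ 0.7076  2.6085 -0.7397 -1.1292]
side tin_1 0.58 [206.4, 222.2, 237.0, 260.1] [0.3435 0.0001] [ 0.2184 -0.0581 -0.2268  0.0709]
side glue_jar_center 0.72 [258.8, 150.5, 276.0, 175.7] [0.5975 0.3547] [-2.3255 -8.2159  2.9936  1.0759]
side glue_jar_center 0.65 [344.2, 167.1, 369.7, 206.8] [0.7368 0.0763] [-0.1609  0.1325  0.155  -0.1261]
side mug_center 0.9 [306.4, 144.1, 340.4, 183.0] [0.7308 0.2477] [ 4.5702  0.2718 -2.9986 -0.1027]
side pad 0.71 [315.3, 259.2, 465.1, 375.7] [ 0.5458 -0.3407  0.011 ] 10568
side crate {'box': [310.2, 257.7, 466.2, 376.1], 'score': 0.92}
scene tin_1 0.92 [224.9, 148.2, 256.3, 185.4] [ 0.3471 -0.0031] [ 1.3273  0.7335 -
[... 253 characters left out ...]
0.5126 0.1713] [-0.3838 -0.7666  0.3656  0.6634]
scene tin_1 0.57 [302.7, 194.9, 329.8, 231.9] [0.5711 0.0054] [-0.5829 -0.8951  0.5854  0.7522]
scene tin_1 0.49 [406.7, 121.0, 420.7, 139.9] [0.5744 0.3857] [-10.3393 -12.2272   3.1333   1.8284]
scene glue_jar_center 0.7 [385.5, 203.3, 419.2, 249.5] [0.7353 0.0867] [-2.3564 -1.3235  1.6431  0.9636]
scene mug_center 0.93 [423.0, 154.1, 467.0, 208.1] [0.743  0.2551] [ 0.1308  1.5667 -0.1227 -1.2044]
scene mug_center 0.18 [99.7, 253.8, 253.4, 398.9] [ 0.5511 -0.4406] [  1.9203  78.8003 -87.221   -1.6566]
scene pad 0.97 [100.0, 258.2, 248.9, 398.9] [ 0.5332 -0.346   0.011 ] 11961
scene crate {'box': [99.2, 257.5, 254.9, 400.0], 'score': 0.73}
0.9
```

View pics/sidecrop.png

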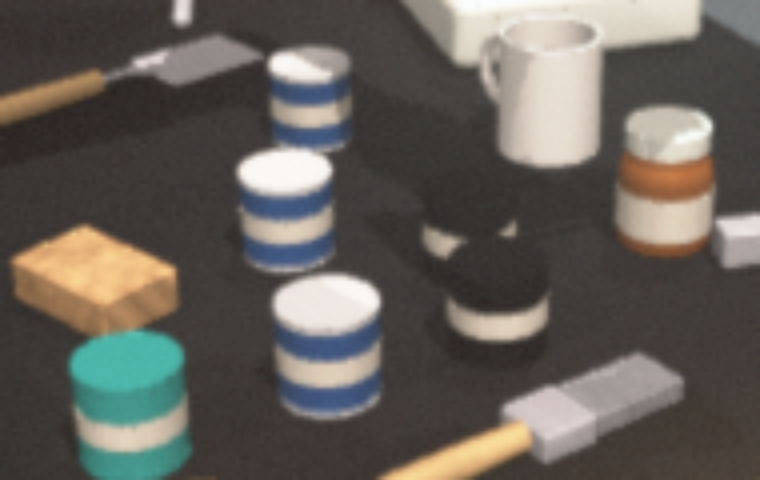

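```bash
python3 - <<'E'
from h import *
np.set_printoptions(precision=4,suppress=True)
for cam,roi in [("scene",(250,400,90,260)),("side",(250,380,300,470))]:
    p=arm.camera_params(cam); im=cv2.imread(f"pics/{cam}0.png")
    hsv=cv2.cvtColor(im,cv2.COLOR_BGR2HSV)
    m=((hsv[...,0]>60)&(hsv[...,0]<95)&(hsv[...,1]>90)).astype(np.uint8)
    k=np.zeros_like(m); k[roi[0]:roi[1],roi[2]:roi[3]]=m[roi[0]:roi[1],roi[2]:roi[3]]
    c=max(cv2.findContours(k,cv2.RETR_EXTERNAL,cv2.CHAIN_APPROX_NONE)[0],key=cv2.contourArea)[:,0]
    P=np.array([ray(p,u,v,.011)[:2] for u,v in c])
    (x,y),r=cv2.minEnclosingCircle(P.astype(np.float32)); e=cv2.fitEllipse((P*1000).astype(np.float32))
    print(cam,x,y,r,e)
    cv2.imwrite(f"pics/crate_{cam}.png",cv2.resize(im[roi[0]:roi[1],roi[2]:roi[3]],None,fx=4,fy=4))
E
```

```text
scene 0.5379602313041687 -0.343671053647995 0.042047157883644104 ((538.0774536132812, -343.7189025878906), (81.57743072509766, 82.2765884399414), 1.873382568359375)Traceback (most recent call last):
  File "<stdin>", line 8, in <module>
ValueError: max() iterable argument is empty
```

View pics/crate_scene.png

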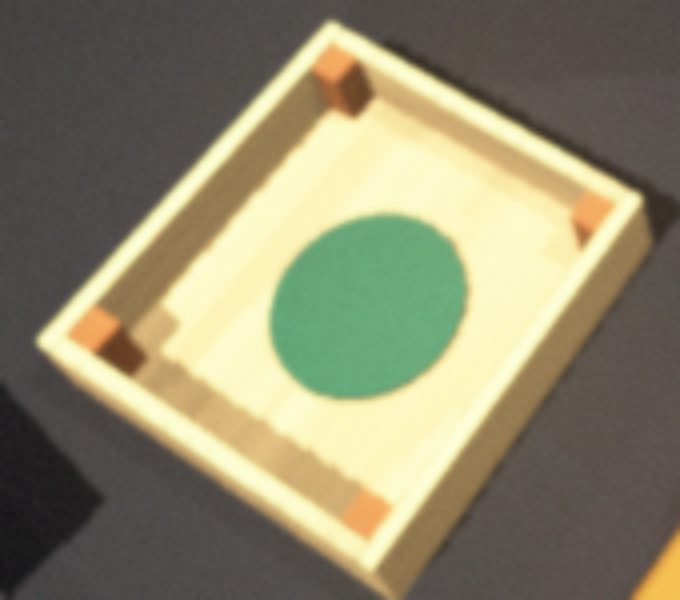

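```bash
python3 - <<'E'
from h import *
np.set_printoptions(precision=4,suppress=True)
p=arm.camera_params("scene")
C=[ray(p,90+u/4,250+v/4,.05)[:2] for u,v in [(331,20),(643,195),(38,340)]]
print(C, np.degrees(np.arctan2(*(C[1]-C[0])[::-1])),np.degrees(np.arctan2(*(C[2]-C[0])[::-1])),np.linalg.norm(C[1]-C[0]),np.linalg.norm(C[2]-C[0]),"centre",(C[1]+C[2])/2)
p=arm.camera_params("side"); im=cv2.imread("pics/side0.png")
hsv=cv2.cvtColor(im,cv2.COLOR_BGR2HSV); print(hsv[316,386])
m=((hsv[...,0]>55)&(hsv[...,0]<100)&(hsv[...,1]>60)).astype(np.uint8); m[:280]=0
c=max(cv2.findContours(m,cv2.RETR_EXTERNAL,cv2.CHAIN_APPROX_NONE)[0],key=cv2.contourArea)[:,0]
print(c.min(0),c.max(0)); P=np.array([ray(p,u,v,.011)[:2] for u,v in c]); print(cv2.fitEllipse((P*1000).astype(np.float32)),cv2.minEnclosingCircle(P.astype(np.float32)))
cv2.imwrite("pics/crate_side.png",cv2.resize(im[250:380,300:470],None,fx=4,fy=4))
E
```

```text
[array([ 0.4314, -0.2665]), array([ 0.6139, -0.2345]), array([ 0.4631, -0.4494])] 9.945756238011242 -80.15194586068576 0.18527340102675643 0.18564150513625619 centre [ 0.5385 -0.3419]
[ 62  67 152]
[362 301] [410 332]
((539.5844116210938, -342.5567626953125), (83.02197265625, 85.17506408691406), 58.54851531982422) ((0.5395427346229553, -0.3424874544143677), 0.04335280880331993)
```

View pics/crate_side.png

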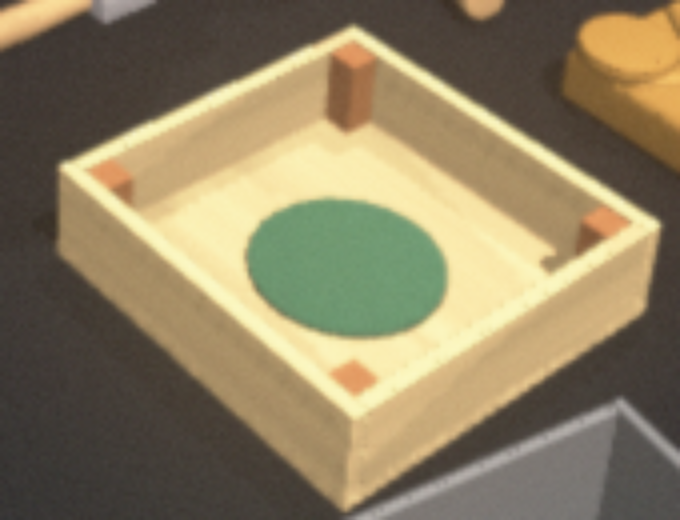

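Candidates in the side view: the blue tins are at (272,226), (262,193) and (267,165). The rejects are two black tins at (306,198) and (314,216) and a turquoise one at (222,241). The crop confirms the three blue tins with white bands. I'll start with tin A at about (0.463, 0.012).

```bash
python3 -m inch '[[[-0.25,0.02,-0.13,0,0,0],[-0.5,0.04,-0.26,0,0,0],[-0.75,0.06,-0.4,0,0,0],[-0.95,0.06,-0.4,0,0,0],[-1,0.06,-0.4,0,0,0]]]' 87 25
python3 - <<'E'
from h import *
np.set_printoptions(precision=4,suppress=True)
s=arm.get_state(); print(s["eef_pos"],s["force"])
cv2.imwrite("pics/w1.png",arm.grab_frame("wrist")); cv2.imwrite("pics/sc1.png",arm.grab_frame("scene"))
p=arm.camera_params("scene")
for d in arm.regions_of("tin_1","scene"): print(round(d["score"],2),d["box"],*fitbox(p,d["box"]))
E
```

```text
t: 1.52
eef_pos: [0.473, 0.0117, 0.3249]
ee_rot: [3.142, 0.0, -1.57]
force: [0.6, -0.2, 0.3]
width: 0.0871
[0.473  0.0117 0.3249] [ 0.5779 -0.1769  0.314 ]
0.98 [344.1, 175.2, 371.6, 214.9] [0.6095 0.1056] [-0.8258  1.1422  0.7606 -1.1016]
0.84 [390.3, 119.6, 418.2, 153.7] [0.5861 0.3386] [ 0.0018  0.2075 -0.002  -0.194 ]
0.83 [304.2, 192.3, 332.5, 229.7] [0.5704 0.0132] [ 0.0801 -0.5688 -0.0795  0.5311]
0.79 [326.7, 138.5, 354.4, 174.2] [0.5055 0.1776] [ 0.7927  0.3523 -0.7389 -0.2919]
0.69 [223.9, 149.0, 253.2, 186.0] [ 0.3451 -0.0076] [ 0.3139  0.5756 -0.3331 -0.5057]
0.56 [267.1, 167.4, 295.6, 202.7] [0.4592 0.0173] [ 0.5178 -0.8405 -0.5512  0.8086]
```

View pics/w1.png

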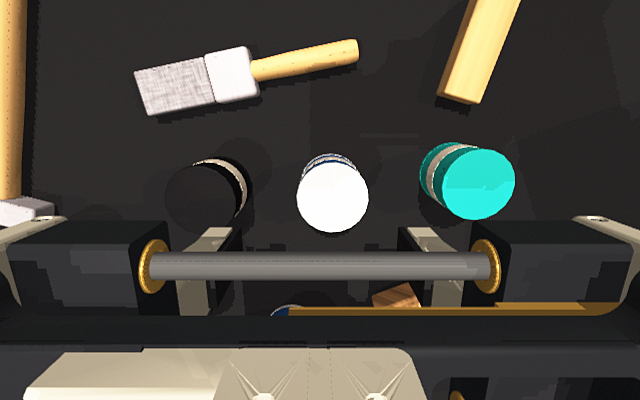

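View pics/sc1.png

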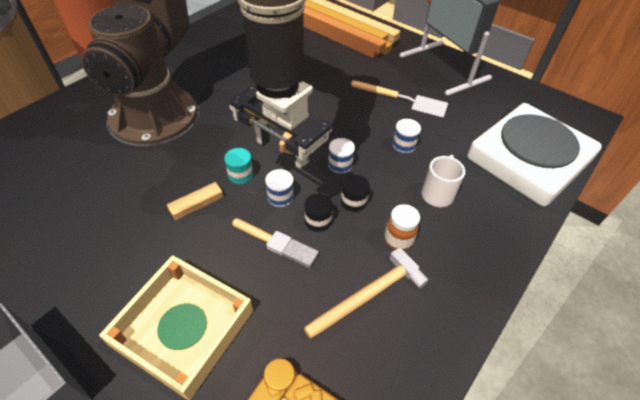

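```bash
python3 - <<'E'
from h import *
p=arm.camera_params("wrist"); im=cv2.imread("pics/w1.png")
m=((im.min(2)>225)).astype(np.uint8); k=np.zeros_like(m); k[155:240,285:380]=m[155:240,285:380]
c=max(cv2.findContours(k,cv2.RETR_EXTERNAL,cv2.CHAIN_APPROX_NONE)[0],key=cv2.contourArea)[:,0]
P=np.array([ray(p,u,v,.06)[:2] for u,v in c]); print(cv2.minEnclosingCircle(P.astype(np.float32)),c.min(0),c.max(0))
for cam,im in(("scene",cv2.imread("pics/sc1.png")),):
    p=arm.camera_params(cam)
    for (u,v) in [(341,148),(408,128),(280,180)]: print(ray(p,u,v,.06))
E
```

```text
((0.4652491509914398, 0.010614252649247646), 0.03036537952721119) [297 163] [367 231]
[0.50643516 0.1763059  0.06      ]
[0.59027149 0.34100317 0.06      ]
[0.46483897 0.00765023 0.06      ]
```

```bash
python3 -m inch '[[[-0.05,-0.01,0,0,0,0],[-0.05,-0.01,-0.2,0,0,0],[-0.05,-0.01,-0.4,0,0,0],[-0.05,-0.01,-0.55,0,0,0],[-0.05,-0.01,-0.62,0,0,0],[-0.05,-0.01,-0.62,0,0,0]]]' 87 25
python3 -m inch '[[[0,0,0,0,0,0],[0,0,0,0,0,0],[0,0,0,0,0,0],[0,0,0,0,0,0],[0,0,0,0,0,0],[0,0,0,0,0,0]]]' 50 25
```

```text
t: 2.42
eef_pos: [0.4649, 0.0097, 0.1995]
ee_rot: [3.139, -0.001, -1.571]
force: [1.2, 0.0, 0.4]
width: 0.087
t: 3.18
eef_pos: [0.4641, 0.0097, 0.201]
ee_rot: [3.14, -0.0, -1.571]
force: [-4.4, 0.9, 6.2]
width: 0.0599
```

```bash
python3 -m inch '[[[0,0,0.05,0,0,0],[0,0,0.15,0,0,0],[0,0,0.25,0,0,0],[0,0,0.25,0,0,0],[0,0,0.25,0,0,0],[0,0,0.25,0,0,0],[0,0,0.25,0,0,0],[0,0,0.25,0,0,0]]]'
python3 -m inch '[[[0,0,0,0,0,0],[0,0,0,0,0,0],[0,0,0,0,0,0]]]'
python3 -c "
from station import arm
print(arm.get_state())"
```

```text
t: 4.18
eef_pos: [0.4649, 0.01, 0.2503]
ee_rot: [3.141, -0.0, -1.571]
force: [1.0, -0.6, -5.7]
width: 0.0597
t: 4.55
eef_pos: [0.465, 0.01, 0.2507]
ee_rot: [-3.142, -0.0, -1.571]
force: [-0.6, -0.8, -4.8]
width: 0.0589
{'t': 4.55, 'q': array([ 4.46567022e-01,  1.81266617e-01, -6.41806360e-01,  1.66728876e-05,
       -7.47715578e-01, -4.46526755e-01]), 'qd': array([ 0.00188496,  0.00081115, -0.00067162, -0.0009322 ,  0.0006492 ,
       -0.00025008]), 'joint_efforts': array([ 3.48238166e-05, -3.80668223e+01,  2.27217883e+01,  5.69686219e+00,
       -2.15730433e-03, -2.68052690e-05]), 'eef_pos': array([0.46497694, 0.00998757, 0.25067513]), 'ee_rot': array([-3.14158075e+00, -6.86948970e-06, -1.57074383e+00]), 'force': array([-0.60894416, -0.81281573, -4.77151762]), 'moment': array([ 0.04080026, -0.02193069,  0.03410489]), 'width': 0.05893997137515967}
```

Tin A reads about 5 N, so it is the 0.5 kg one. I'll put it back gently.

```bash
python3 -m inch '[[[0,0,0,0,0,0],[0,0,-0.1,0,0,0],[0,0,-0.2,0,0,0],[0,0,-0.24,0,0,0],[0,0,-0.25,0,0,0],[0,0,-0.25,0,0,0],[0,0,-0.25,0,0,0]]]'
python3 -m inch '[[[0,0,0,0,0,0],[0,0,0,0,0,0],[0,0,0,0,0,0],[0,0,0,0,0,0]]]' 87
python3 -m inch '[[[0,0,0.15,0,0,0],[0,0.15,0.4,0,0,0],[0.1,0.4,0.6,0,0,0],[0.15,0.53,0.6,0,0,0],[0.15,0.53,0.6,0,0,0]]]'
python3 - <<'E'
from h import *
s=arm.get_state(); print(s["eef_pos"],s["force"])
p=arm.camera_params("wrist"); im=arm.grab_frame("wrist");cv2.imwrite("pics/w2.png",im)
print(ray(p,332,198,.06))
E
```

```text
t: 5.42
eef_pos: [0.4653, 0.0101, 0.2011]
ee_rot: [-3.14, 0.0, -1.571]
force: [0.9, 0.5, -5.3]
width: 0.0594
t: 5.92
eef_pos: [0.4651, 0.01, 0.2008]
ee_rot: [-3.141, 0.0, -1.571]
force: [-0.3, -0.1, -0.1]
width: 0.0863
t: 6.55
eef_pos: [0.4956, 0.1177, 0.3212]
ee_rot: [-3.14, 0.001, -1.569]
force: [-0.1, -0.7, -1.1]
width: 0.0869
[0.49563958 0.1177243  0.32120538] [-0.10369627 -0.67692156 -1.12083563]
[0.48570761 0.11504297 0.06      ]
```

View pics/w2.png

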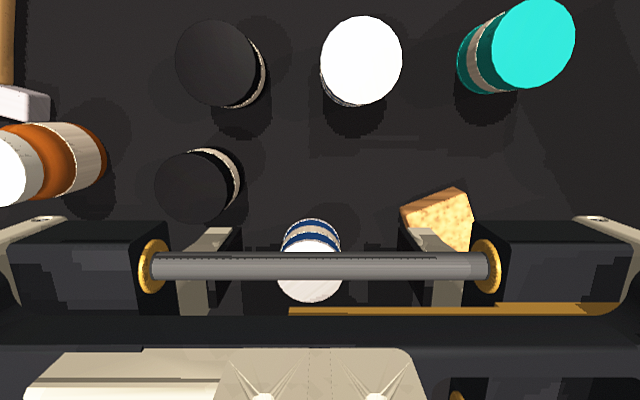

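```bash
python3 - <<'E'
from h import *
p=arm.camera_params("wrist"); im=cv2.imread("pics/w2.png")
for b in [(15,105,318,405),(215,310,270,350)]:
    m=((im.min(2)>215)).astype(np.uint8); k=np.zeros_like(m); k[b[0]:b[1],b[2]:b[3]]=m[b[0]:b[1],b[2]:b[3]]
    if b[0]>200: k[:281]=0
    c=max(cv2.findContours(k,cv2.RETR_EXTERNAL,cv2.CHAIN_APPROX_NONE)[0],key=cv2.contourArea)[:,0]
    if b[0]>200: c=c[c[:,1]>284]
    P=np.array([ray(p,u,v,.06)[:2] for u,v in c])
    s=least_squares(lambda q:np.hypot(P[:,0]-q[0],P[:,1]-q[1])-.0298,P.mean(0)); print(s.x,abs(s.fun).max())
E
```

```text
[0.46453034 0.0091888 ] 0.0007373073939755323
[0.50819823 0.1775359 ] 0.004465976403972977
```

```bash
python3 -m inch '[[[0.06,0.2,0,0,0,0],[0.06,0.3,-0.02,0,0,0],[0.06,0.3,-0.2,0,0,0],[0.06,0.3,-0.4,0,0,0],[0.06,0.3,-0.55,0,0,0],[0.06,0.3,-0.6,0,0,0],[0.06,0.3,-0.6,0,0,0]]]'
python3 - <<'E'
from h import *
for n in("scene","side"): 
    im=arm.grab_frame(n); cv2.imwrite(f"pics/{n}3.png",cv2.resize(im[100:260,200:440],None,fx=3,fy=3))
E
```

```text
t: 7.48
eef_pos: [0.5068, 0.1756, 0.2004]
ee_rot: [3.14, -0.001, -1.571]
force: [-0.2, 0.1, 0.9]
width: 0.0868
```

View pics/side3.png

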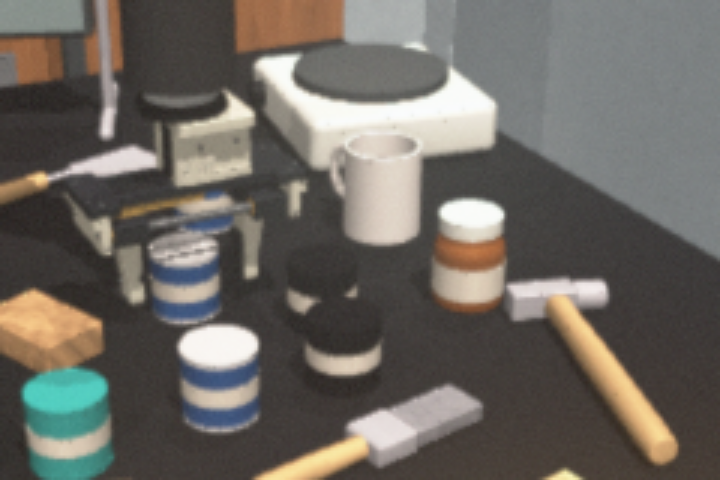

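The tin sits between the fingers, at about (185,280) in the enlarged crop. Closing now, then lifting.

```bash
python3 -m inch '[[[0,0,0,0,0,0],[0,0,0,0,0,0],[0,0,0,0,0,0],[0,0,0,0,0,0],[0,0,0,0,0,0],[0,0,0,0,0,0]]]' 50 25
python3 -m inch '[[[0,0,0.05,0,0,0],[0,0,0.15,0,0,0],[0,0,0.25,0,0,0],[0,0,0.25,0,0,0],[0,0,0.25,0,0,0],[0,0,0.25,0,0,0],[0,0,0.25,0,0,0],[0,0,0.25,0,0,0]]]'
python3 -m inch '[[[0,0,0,0,0,0],[0,0,0,0,0,0]]]'
python3 -m inch '[[[0,0,0,0,0,0],[0,0,0,0,0,0]]]'
```

```text
t: 8.32
eef_pos: [0.5063, 0.1758, 0.2009]
ee_rot: [3.14, -0.001, -1.571]
force: [-5.3, 0.4, 5.9]
width: 0.0595
t: 9.32
eef_pos: [0.5069, 0.176, 0.2503]
ee_rot: [3.141, -0.0, -1.571]
force: [-0.0, -0.9, -7.8]
width: 0.0595
t: 9.57
eef_pos: [0.507, 0.176, 0.2506]
ee_rot: [3.142, -0.0, -1.571]
force: [0.6, 0.3, -7.5]
width: 0.0596
t: 9.82
eef_pos: [0.507, 0.176, 0.2507]
ee_rot: [3.142, 0.0, -1.571]
force: [-0.5, 0.3, -8.2]
width: 0.0596
```

Tin B reads about 7.8 N, so it is the heaviest. Carrying it to the crate.

```bash
python3 -m inch '[[[0,0,0.1,0,0,0],[0,0,0.25,0,0,0],[0,-0.1,0.4,0,0,0],[0.02,-0.3,0.4,0,0,0],[0.04,-0.5,0.4,0,0,0],[0.06,-0.7,0.4,0,0,0.02],[0.06,-0.9,0.4,0,0,0.04],[0.06,-1,0.4,0,0,0.05]]]' 50 35
python3 -m inch '[[[0.01,-0.2,0,0,0,0],[0.03,-0.4,0,0,0,0],[0.05,-0.6,0,0,0,0.005],[0.07,-0.8,0,0,0,0.006],[0.08,-0.9,0,0,0,0.006],[0.08,-0.97,0,0,0,0.006],[0.08,-1,0,0,0,0.006],[0.08,-1,0,0,0,0.006]]]'
python3 -m inch '[[[0.02,-0.2,0,0,0,0],[0.02,-0.4,0,0,0,0],[0.02,-0.55,0,0,0,0],[0.02,-0.595,0,0,0,0],[0.02,-0.595,0,0,0,0],[0.02,-0.595,0,0,0,0]]]'
python3 - <<'E'
from h import *
p=arm.camera_params("wrist"); print(arm.get_state()["eef_pos"])
for n in("scene","side","wrist"): 
    im=arm.grab_frame(n); cv2.imwrite(f"pics/{n}4.png",im)
E
```

```text
t: 10.82
eef_pos: [0.5185, -0.0259, 0.3305]
ee_rot: [3.141, -0.0, -1.414]
force: [0.4, 0.4, -7.6]
width: 0.0597
t: 11.82
eef_pos: [0.5349, -0.2237, 0.3306]
ee_rot: [3.142, 0.0, -1.395]
force: [0.4, 0.1, -8.3]
width: 0.0594
t: 12.58
eef_pos: [0.5391, -0.3419, 0.3307]
ee_rot: [-3.142, 0.0, -1.394]
force: [0.3, -0.3, -7.2]
width: 0.0595
[ 0.53912443 -0.34192666  0.33069374]
```

View pics/wrist4.png

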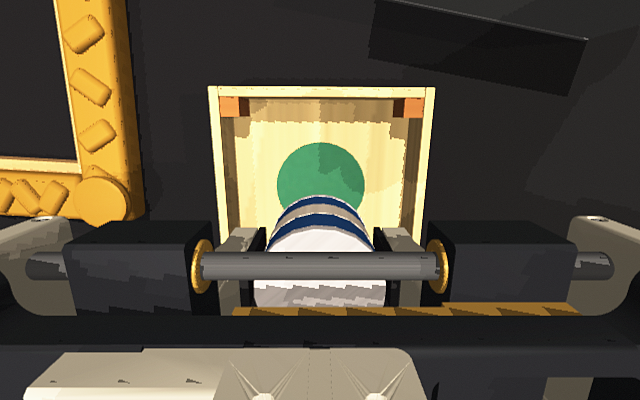

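View pics/side4.png

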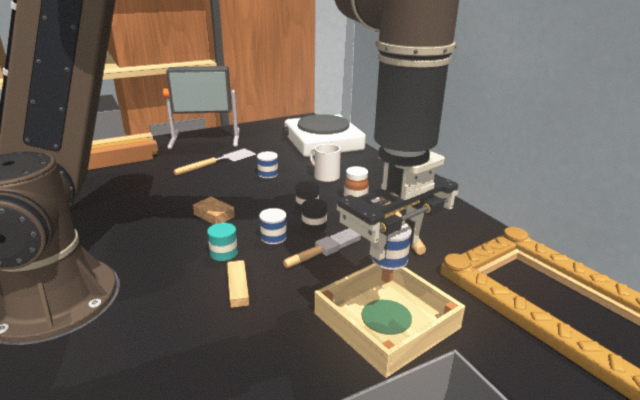

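View pics/scene4.png

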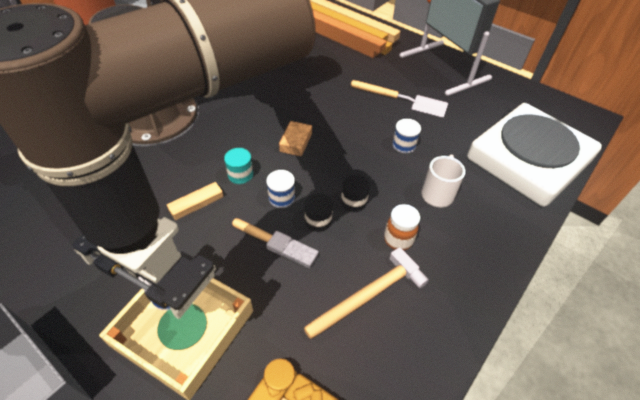

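```bash
python3 - <<'E'
from h import *
p=arm.camera_params("wrist"); im=cv2.imread("pics/wrist4.png")
hsv=cv2.cvtColor(im,cv2.COLOR_BGR2HSV)
m=((hsv[...,0]>60)&(hsv[...,0]<95)&(hsv[...,1]>90)).astype(np.uint8)
c=max(cv2.findContours(m,cv2.RETR_EXTERNAL,cv2.CHAIN_APPROX_NONE)[0],key=cv2.contourArea)[:,0]
c=c[c[:,1]<190]; P=np.array([ray(p,u,v,.011)[:2] for u,v in c])
s=least_squares(lambda q:np.hypot(P[:,0]-q[0],P[:,1]-q[1])-q[2],[.539,-.343,.045]); print("pad",s.x,abs(s.fun).max())
# tin in hand: bottom rim top pixel ~195.5, lowest z = .331-.201
for z0 in (.128,.130):
  for o in (-.004,-.002,0,.002,.004,.006):
    # shift along tool lateral (world y mostly, rotated 10deg)
    x,y=.5391-np.sin(.175)*o,-.3419+np.cos(.175)*o
    q=proj(p,cyl(x,y,z0,.03,.06)); print(z0,o,q[:,1].min(),q.max(0)[0],q.min(0)[0],q[60:,1].max())
E
python3 - <<'E'
import cv2
cv2.imwrite('pics/wc4.png',cv2.resize(cv2.imread('pics/wrist4.png')[170:320,220:420],None,fx=4,fy=4))
E
```

```text
pad [ 0.53849748 -0.34118348  0.0438161 ] 0.0006123615103651239
0.128 -0.004 174.8248772002584 387.04181254124427 252.94297663945022 323.63761289641286
0.128 -0.002 178.02149595002695 386.7727436535981 253.1866805794314 327.239718848577
0.128 0 181.2003559714575 386.50572261020864 253.42852577236923 330.8159364081598
0.128 0.002 184.36160484181644 386.24072612093653 253.66853340266738 334.36654366627033
0.128 0.004 187.50538850770602 385.97773124748073 253.90672433402563 337.89181474525117
0.128 0.006 190.63185130752507 385.71671539675845 254.14311911548563 341.39201986922603
0.13 -0.004 175.45558113269198 388.0211991617638 251.97777868797903 326.4904929154457
0.13 -0.002 178.68392766502595 387.74445257883974 252.22875508551107 330.13120159600214
0.13 0 181.89415176138823 387.4698425489108 252.47778969473163 333.7453895754546
0.13 0.002 185.0864055910659 387.1973444250304 252.72490496403742 337.33334558678666
0.13 0.004 188.26083962446708 386.92693393789745 252.9701229971285 340.89535418685864
0.13 0.006 191.4176026567641 386.65858718865087 253.21346555959872 344.43169583163774
```

View pics/wc4.png

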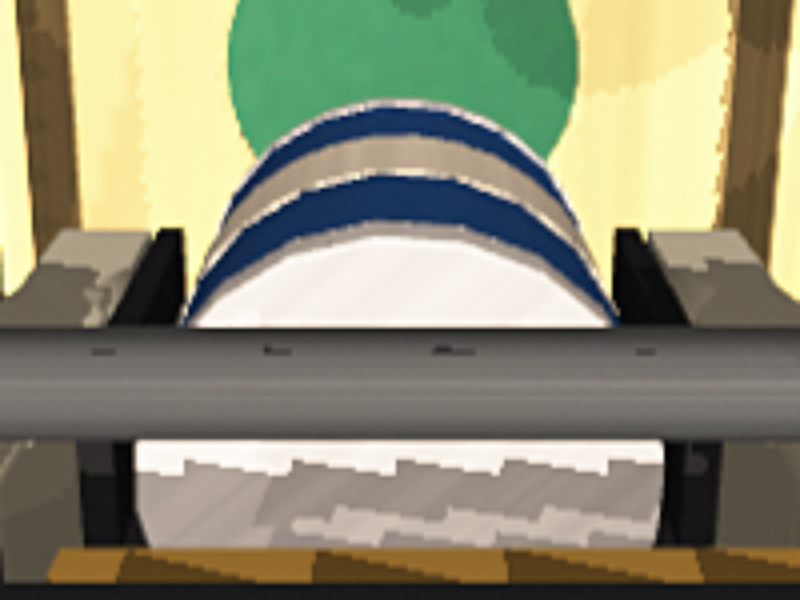

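```bash
python3 - <<'E'
from h import *
p=arm.camera_params("wrist")
for z0 in (.127,.130,.133):
  for o in (0,.004,.006,.008,.010):
    x,y=.5391-np.sin(.175)*o,-.3419+np.cos(.175)*o
    q=proj(p,cyl(x,y,z0,.03,.06)); print(z0,o,"bot far",q[:60,1].min(),"top far",q[60:,1].min(),"top width",np.ptp(q[60:,0]), "bot width",np.ptp(q[:60,0]))
E
```

```text
0.127 0 bot far 180.85881246071895 top far 210.34991869197486 top width 132.13999699255214 bot width 92.88942808634306
0.127 0.004 bot far 187.13346111407216 top far 219.1703900041913 top width 131.14787659164892 bot width 92.39807037987174
0.127 0.006 bot far 190.24498982650084 top far 223.52836310971 top width 130.65738220781515 bot width 92.15433573865874
0.127 0.008 bot far 193.33950947718293 top far 227.85204286093511 top width 130.17054306521243 bot width 91.91188359852077
0.127 0.01 bot far 196.4171591551078 top far 232.14183245853502 top width 129.68731845632817 bot width 91.67070386347496
0.13 0 bot far 181.89415176138823 top far 212.53165220602398 top width 134.99205285417915 bot width 94.2898094681895
0.13 0.004 bot far 188.26083962446708 top far 221.5342306590354 top width 133.95681094076895 bot width 93.78356523923082
0.13 0.006 bot far 191.4176026567641 top far 225.9809748979773 top width 133.44512162905215 bot width 93.53247619605906
0.13 0.008 bot far 194.55684183114306 top far 230.39194096506913 top width 132.93732655645283 bot width 93.28272805732314
0.13 0.01 bot far 197.6787026616652 top far 234.76755893288995 top width 132.43338143547226 bot width 93.03431011026487
0.133 0 bot far 182.96247014426862 top far 214.81536534459138 top width 137.96993997999215 bot width 95.73306088168289
0.133 0.004 bot far 189.42392534324267 top far 224.00764608559106 top width 136.88870285044223 bot width 95.21124321684499
0.133 0.006 bot far 192.6272503868745 top far 228.54680658765758 top width 136.35441453476125 bot width 94.95246181362103
0.133 0.008 bot far 195.81251307697403 top far 233.04860583618202 top width 135.82428075447234 bot width 94.69508331886271
0.133 0.01 bot far 198.97986575434274 top far 237.51350321420057 top width 135.2982532397432 bot width 94.4390963552101
```

```bash
python3 -m inch '[[[0.005,-0.025,-0.1,0,0,0],[0.005,-0.025,-0.3,0,0,0],[0.005,-0.025,-0.45,0,0,0],[0.005,-0.025,-0.54,0,0,0],[0.005,-0.025,-0.575,0,0,0],[0.005,-0.025,-0.575,0,0,0],[0.005,-0.025,-0.575,0,0,0]]]'
python3 - <<'E'
from h import *
s=arm.get_state(); print(s["eef_pos"],s["force"])
p=arm.camera_params("wrist"); np.save("p5.npy",p["pose"])
for n in("side","wrist"): 
    im=arm.grab_frame(n); cv2.imwrite(f"pics/{n}5.png",im)
    cv2.imwrite(f"pics/{n}5c.png",cv2.resize(im[180:390,280:480] if n=="side" else im[50:320,160:480],None,fx=2.2,fy=2.2))
E
```

```text
t: 13.6
eef_pos: [0.5405, -0.3482, 0.217]
ee_rot: [-3.14, -0.001, -1.395]
force: [0.6, 0.1, -6.9]
width: 0.0596
[ 0.54054698 -0.34820004  0.21695998] [ 0.56280276  0.05849089 -6.93126722]
```

View pics/wrist5c.png

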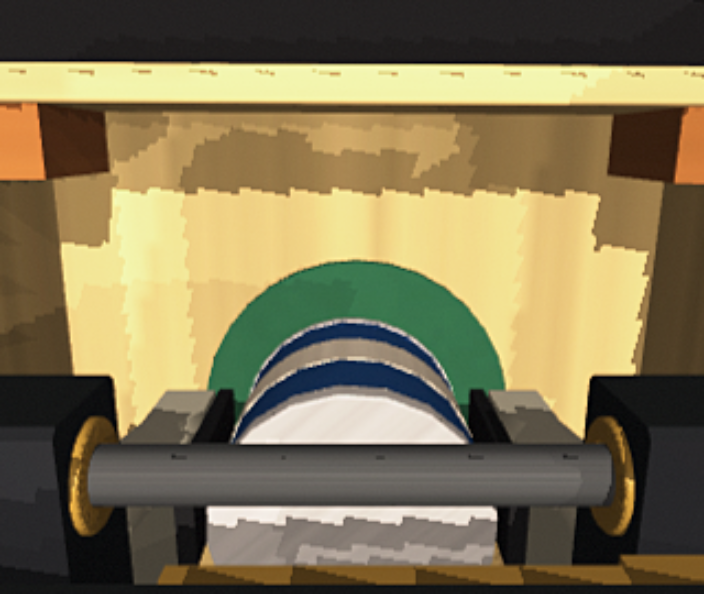

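View pics/side5c.png

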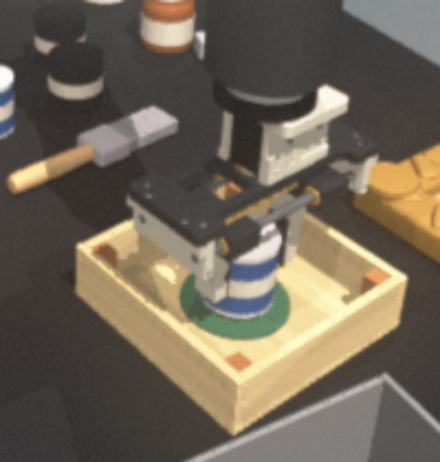

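```bash
python3 - <<'E'
from h import *
p=arm.camera_params("wrist")
c,s=np.cos(.1757),np.sin(.1757); R=np.array([[c,s],[-s,c]])
t=np.array([.5405,-.3482])
im=cv2.imread("pics/wrist5.png"); hsv=cv2.cvtColor(im,cv2.COLOR_BGR2HSV)
m=((hsv[...,0]>60)&(hsv[...,0]<95)&(hsv[...,1]>90)).astype(np.uint8)
q=max(cv2.findContours(m,cv2.RETR_EXTERNAL,cv2.CHAIN_APPROX_NONE)[0],key=cv2.contourArea)[:,0]
o=q[(q[:,1]<225)]; top=np.array([[u,min(q[q[:,0]==u,1])] for u in range(262,384)])
P=np.array([ray(p,u,v,.011)[:2] for u,v in top]); f=least_squares(lambda k:np.hypot(P[:,0]-k[0],P[:,1]-k[1])-k[2],[.539,-.343,.045]); print("pad",f.x,R@(f.x[:2]-t))
low=np.array([[u,max(q[(q[:,0]==u)&(q[:,1]<235),1])+1] for u in range(290,352)])
print(low[::6].tolist())
for zz in(.0135,.0155,.017):
    P=np.array([ray(p,u,v,zz)[:2] for u,v in low]); g=least_squares(lambda k:np.hypot(P[:,0]-k[0],P[:,1]-k[1])-.03,[.539,-.343]); print("tin",zz,g.x,R@(g.x-t),"tin-pad",R@(g.x-f.x[:2]),abs(g.fun).max())
E
```

```text
pad [ 0.53833176 -0.34166306  0.04386632] [-0.00099222  0.00681531]
[[290, 204], [296, 200], [302, 197], [308, 195], [314, 194], [320, 194], [326, 195], [332, 195], [338, 198], [344, 201], [350, 205]]
tin 0.0135 [ 0.53939906 -0.33990439] [0.00036606 0.00836034] tin-pad [0.00135828 0.00154503] 0.000396659644762494
tin 0.0155 [ 0.53949313 -0.34039109] [0.0003736  0.00786469] tin-pad [0.00136582 0.00104939] 0.00038933327236860896
tin 0.017 [ 0.53956372 -0.34075643] [0.00037926 0.00749263] tin-pad [0.00137147 0.00067733] 0.0004026305899104965
```

```bash
python3 -m inch '[[[0,0,-0.01,0,0,0],[0,0,-0.015,0,0,0],[0,0,-0.02,0,0,0],[0,0,-0.02,0,0,0]]]'
```

```text
t: 14.2
eef_pos: [0.54, -0.348, 0.2121]
ee_rot: [3.142, -0.0, -1.395]
force: [-1.6, 1.7, -1.9]
width: 0.0596
```

Contact has begun. One more millimetre, then release.

```bash
python3 -m inch '[[[0,0,-0.005,0,0,0],[0,0,-0.005,0,0,0]]]'
python3 -m inch '[[[0,0,0,0,0,0],[0,0,0,0,0,0],[0,0,0,0,0,0],[0,0,0,0,0,0],[0,0,0,0,0,0]]]' 87
python3 - <<'E'
from h import *
im=arm.grab_frame("side"); cv2.imwrite("pics/side6c.png",cv2.resize(im[180:390,280:480],None,fx=2.8,fy=2.8))
E
```

```text
t: 14.45
eef_pos: [0.5399, -0.3479, 0.212]
ee_rot: [-3.141, -0.0, -1.394]
force: [-3.7, 4.9, 6.2]
width: 0.0598
t: 15.08
eef_pos: [0.54, -0.348, 0.2106]
ee_rot: [3.142, -0.0, -1.395]
force: [0.4, 0.6, 0.2]
width: 0.0874
```

View pics/side6c.png

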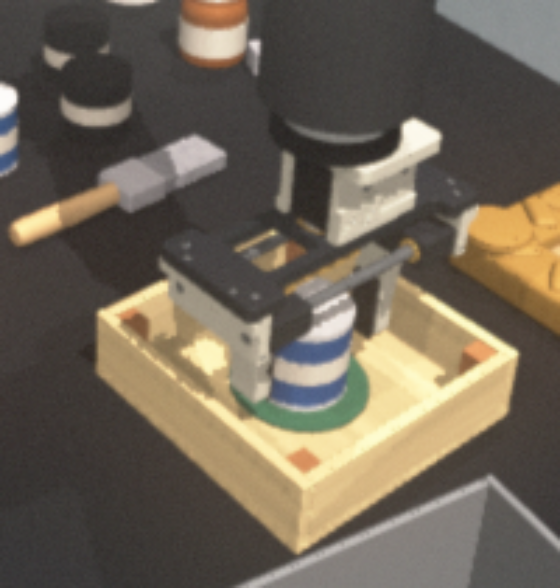

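```bash
python3 -m inch '[[[0,0,0.1,0,0,0],[0,0,0.35,0,0,0],[0,0.05,0.6,0,0,0],[-0.01,0.3,0.65,0,0,0],[-0.01,0.3,0.65,0,0,0],[-0.01,0.3,0.65,0,0,0]]]'
python3 - <<'E'
from h import *
s=arm.get_state(); print(s["eef_pos"],s["force"])
p=arm.camera_params("wrist"); np.save("p7.npy",p["pose"]); im=arm.grab_frame("wrist"); cv2.imwrite("pics/w7.png",im)
cv2.imwrite("pics/s7.png",arm.grab_frame("side")[180:390,230:480])
E
```

```text
t: 15.88
eef_pos: [0.538, -0.2878, 0.3407]
ee_rot: [-3.141, -0.0, -1.394]
force: [0.5, 0.7, -0.4]
width: 0.0871
[ 0.53796614 -0.28781104  0.34074349] [ 0.48590369  0.72104227 -0.42284022]
```

View pics/w7.png

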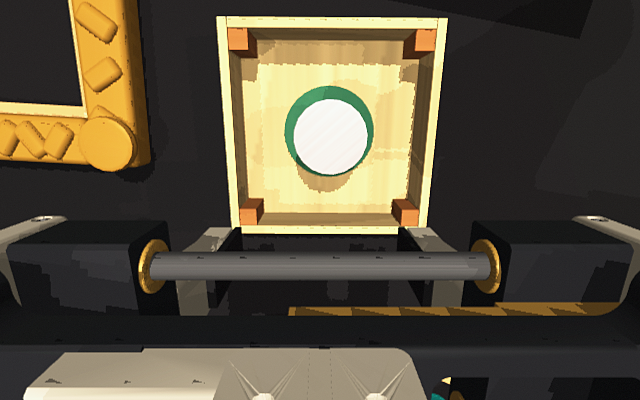

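View pics/s7.png

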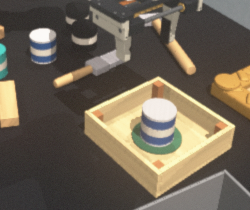

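```bash
cat >> h.py <<'E'
def top(p,im,b,z,thr=190,r=.0298):
    m=(im.min(2)>thr).astype(np.uint8); k=np.zeros_like(m); k[b[0]:b[1],b[2]:b[3]]=m[b[0]:b[1],b[2]:b[3]]
    c=max(cv2.findContours(k,cv2.RETR_EXTERNAL,cv2.CHAIN_APPROX_NONE)[0],key=cv2.contourArea)
    c=cv2.convexHull(c)[:,0]
    P=np.array([ray(p,u,v,z)[:2] for u,v in c])
    s=least_squares(lambda q:np.hypot(P[:,0]-q[0],P[:,1]-q[1])-q[2],[*P.mean(0),r]); return s.x,abs(s.fun).max(),c.min(0),c.max(0)
E
python3 - <<'E'
from h import *
p=arm.camera_params("wrist"); im=cv2.imread("pics/w7.png")
print(top(p,im,(96,178,290,372),.071))
hsv=cv2.cvtColor(im,cv2.COLOR_BGR2HSV)
m=((hsv[...,0]>60)&(hsv[...,0]<95)&(hsv[...,1]>90)).astype(np.uint8); m[200:]=0
q=max(cv2.findContours(m,cv2.RETR_EXTERNAL,cv2.CHAIN_APPROX_NONE)[0],key=cv2.contourArea); q=cv2.convexHull(q)[:,0]; q=q[q[:,1]<135]
P=np.array([ray(p,u,v,.011)[:2] for u,v in q]); f=least_squares(lambda k:np.hypot(P[:,0]-k[0],P[:,1]-k[1])-k[2],[.539,-.343,.045]); print("pad",f.x)
E
```

```text
(array([ 0.53832953, -0.34075676,  0.02971645]), np.float64(0.0002754352356891948), array([294,  99], dtype=int32), array([367, 173], dtype=int32))
pad [ 0.53790247 -0.34117841  0.04431702]
```

```bash
python3 -m inch '[[[-0.03,0.2,0,0,0,0],[-0.08,0.45,0,0,0,0],[-0.14,0.7,0,0,0,0],[-0.2,1,0,0,0,0],[-0.2,1,0,0,0,0]]]'
python3 -m inch '[[[-0.08,0.3,0,0,0,0],[-0.15,0.6,0,0,0,0],[-0.18,0.76,0,0,0,0],[-0.18,0.76,0,0,0,0],[-0.18,0.76,0,0,0,0]]]'
python3 - <<'E'
from h import *
s=arm.get_state(); print(s["eef_pos"],s["force"])
p=arm.camera_params("wrist"); im=arm.grab_frame("wrist"); cv2.imwrite("pics/w8.png",im)
print(top(p,im,(60,230,270,420),.06,215))
E
```

```text
t: 16.6
eef_pos: [0.4976, -0.0855, 0.3405]
ee_rot: [3.141, 0.0, -1.391]
force: [-0.1, -0.4, 0.6]
width: 0.0871
t: 17.23
eef_pos: [0.4624, 0.0633, 0.3403]
ee_rot: [3.141, -0.0, -1.395]
force: [-0.4, 0.5, -0.8]
width: 0.087
[0.46235083 0.06326426 0.34028791] [-0.38419162  0.50795335 -0.79983229]
(array([0.46566282, 0.01030081, 0.02988246]), np.float64(0.000249577651579333), array([291,  98], dtype=int32), array([361, 170], dtype=int32))
```

View pics/w8.png

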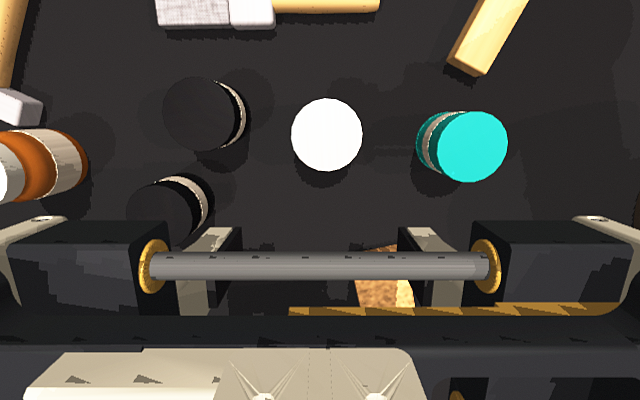

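```bash
python3 -m inch '[[[0.02,-0.2,0,0,0,0],[0.02,-0.27,-0.1,0,0,0],[0.02,-0.27,-0.3,0,0,0],[0.02,-0.27,-0.5,0,0,0],[0.02,-0.27,-0.65,0,0,0],[0.02,-0.27,-0.7,0,0,0],[0.02,-0.27,-0.7,0,0,0],[0.02,-0.27,-0.7,0,0,0]]]'
python3 -m inch '[[[0,0,0,0,0,0],[0,0,0,0,0,0],[0,0,0,0,0,0],[0,0,0,0,0,0],[0,0,0,0,0,0],[0,0,0,0,0,0]]]' 50 30
python3 -m inch '[[[0,0,0.05,0,0,0],[0,0,0.15,0,0,0],[0,0,0.3,0,0,0],[0,0,0.5,0,0,0],[0,0,0.7,0,0,0],[0,0,0.7,0,0,0],[0,0,0.7,0,0,0],[0,0,0.7,0,0,0]]]'
python3 -m inch '[[[0,0,0,0,0,0],[0,0,0,0,0,0]]]'
```

```text
t: 18.27
eef_pos: [0.4666, 0.0099, 0.2017]
ee_rot: [-3.14, 0.0, -1.395]
force: [0.2, -0.5, -0.3]
width: 0.0871
t: 19.02
eef_pos: [0.4659, 0.0101, 0.2009]
ee_rot: [3.142, 0.0, -1.395]
force: [-2.7, 0.8, 6.0]
width: 0.0599
t: 20.02
eef_pos: [0.4653, 0.0098, 0.3391]
ee_rot: [3.138, -0.0, -1.395]
force: [0.2, -0.1, -5.4]
width: 0.0591
t: 20.27
eef_pos: [0.466, 0.01, 0.34]
ee_rot: [3.14, -0.0, -1.395]
force: [0.5, -0.1, -4.9]
width: 0.0596
```

```bash
python3 -m inch '[[[0.02,-0.1,0,0,0,0],[0.05,-0.3,0,0,0,0],[0.1,-0.5,0,0,0,0],[0.15,-0.75,0,0,0,0],[0.2,-1,0,0,0,0],[0.2,-1,0,0,0,0]]]'
python3 -m inch '[[[0.03,-0.2,0,0,0,0],[0.08,-0.4,0,0,0,0],[0.13,-0.6,0,0,0,0],[0.16,-0.72,0,0,0,0],[0.165,-0.755,0,0,0,0],[0.165,-0.755,0,0,0,0],[0.165,-0.755,0,0,0,0]]]'
python3 -m inch '[[[0,0,-0.1,0,0,0],[0,0,-0.2,0,0,0],[0,0,-0.25,0,0,0],[0,0,-0.25,0,0,0],[0,0,-0.25,0,0,0]]]'
python3 - <<'E'
from h import *
s=arm.get_state(); print(s["eef_pos"],s["force"])
for n in("side","wrist","scene"):
    im=arm.grab_frame(n); cv2.imwrite(f"pics/{n}9.png",im)
    if n=="side": cv2.imwrite(f"pics/{n}9c.png",cv2.resize(im[150:390,280:480],None,fx=2.5,fy=2.5))
    if n=="wrist": cv2.imwrite(f"pics/{n}9c.png",cv2.resize(im[50:320,160:480],None,fx=2.2,fy=2.2))
E
```

```text
t: 21.02
eef_pos: [0.5063, -0.1929, 0.3399]
ee_rot: [3.14, -0.0, -1.399]
force: [0.3, 0.7, -5.7]
width: 0.0601
t: 21.9
eef_pos: [0.5389, -0.3401, 0.3406]
ee_rot: [3.141, 0.0, -1.394]
force: [0.2, -0.2, -5.1]
width: 0.0595
t: 22.52
eef_pos: [0.5394, -0.3409, 0.2916]
ee_rot: [-3.14, -0.001, -1.394]
force: [0.5, 0.3, -4.7]
width: 0.0594
[ 0.53938327 -0.34094845  0.29164139] [ 0.54546756  0.2944845  -4.66973565]
```

View pics/wrist9c.png

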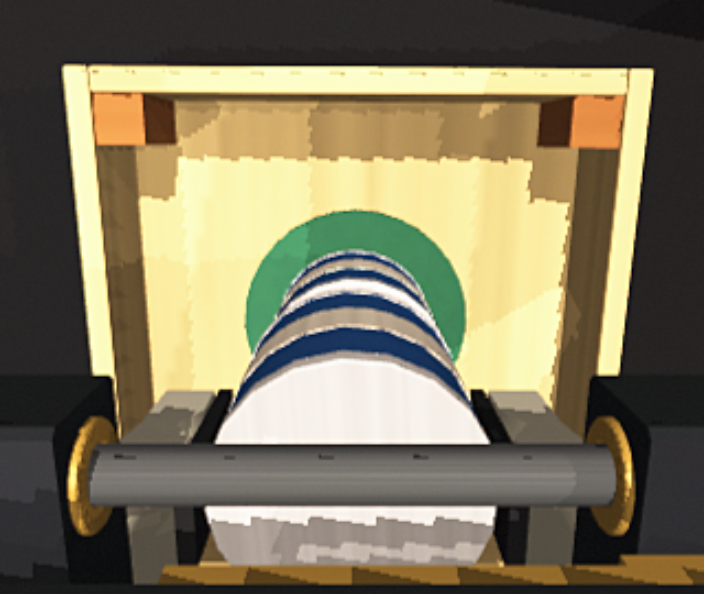

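View pics/side9c.png

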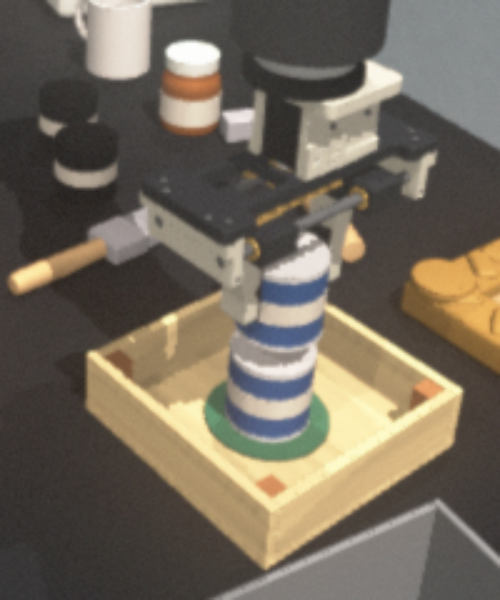

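```bash
python3 - <<'E'
from h import *
w=cv2.imread("pics/wrist9.png"); cv2.imwrite("pics/w9d.png",cv2.resize(w[155:255,255:385],None,fx=6,fy=6,interpolation=cv2.INTER_NEAREST))
p=arm.camera_params("wrist")
for nm,c,z0 in(("low",(.5383,-.3408),.011),("up",(.539,-.341),.0905)):
    q=proj(p,cyl(*c,z0,.03,.06)); print(nm,"bot far",q[:60,1].min(),q[q[:60,1].argmin(),0],"top far",q[60:,1].min(),"botx",q[:60,0].min(),q[:60,0].max(),"topx",q[60:,0].min(),q[60:,0].max())
p=arm.camera_params("side"); im=cv2.imread("pics/side9.png")
for nm,c,z0 in(("low",(.5383,-.3408),.011),("up",(.539,-.341),.0905)):
    q=proj(p,cyl(*c,z0,.03,.06)); print(nm,q.min(0),q.max(0)); 
    for half in(q[:60],q[60:]): cv2.polylines(im,[(half*8).astype(np.int32)],True,(0,0,255),1,cv2.LINE_AA,3)
cv2.imwrite("pics/s9d.png",cv2.resize(im[225:335,350:430],None,fx=5,fy=5))
E
```

```text
low bot far 162.6316561652423 319.7813203321226 top far 176.16150609246995 botx 287.2470436680052 354.56443650337746 topx 278.3357980197392 364.1232026351474
up bot far 181.8721314946884 318.7422438508626 top far 212.37137788358814 botx 273.23441832120676 367.46176309231515 topx 253.1706073520054 388.04418480428785
low [368.3034978  278.19585367] [405.1969295  327.12181794]
up [371.49084338 240.78283438] [410.28655782 290.78885482]
```

View pics/w9d.png

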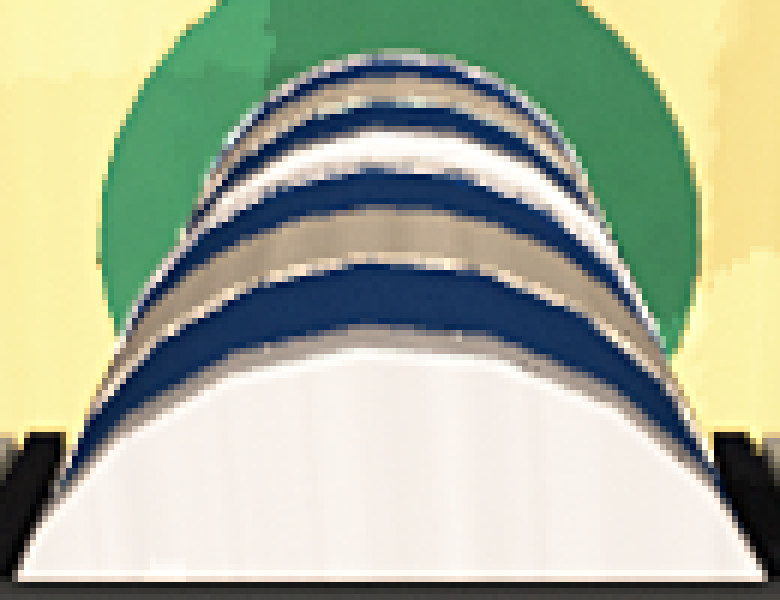

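View pics/s9d.png

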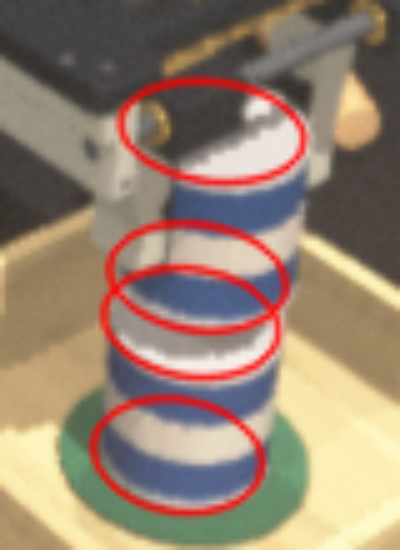

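Both views put the tins within about 2–3 mm of each other, so I'm lowering.

```bash
python3 -m inch '[[[0,0,-0.04,0,0,0],[0,0,-0.07,0,0,0],[0,0,-0.085,0,0,0],[0,0,-0.09,0,0,0],[0,0,-0.095,0,0,0],[0,0,-0.095,0,0,0]]]'
```

```text
t: 23.42
eef_pos: [0.5388, -0.3411, 0.2723]
ee_rot: [3.141, -0.0, -1.395]
force: [-4.0, -0.1, 1.6]
width: 0.0594
```

```bash
python3 -m inch '[[[0,0,0,0,0,0],[0,0,0,0,0,0]]]'
python3 -m inch '[[[0,0,0,0,0,0],[0,0,0,0,0,0],[0,0,0,0,0,0],[0,0,0,0,0,0],[0,0,0,0,0,0]]]' 87
python3 -m inch '[[[0,0,0.1,0,0,0],[0,0,0.25,0,0,0],[0,0,0.4,0,0,0],[0,0.3,0.45,0,0,0],[0,0.4,0.45,0,0,0],[0,0.4,0.45,0,0,0]]]'
python3 - <<'E'
from h import *
s=arm.get_state(); print(s["eef_pos"],s["force"])
for n in("side","wrist","scene"):
    p=arm.camera_params(n); im=arm.grab_frame(n); cv2.imwrite(f"pics/{n}10.png",im)
    if n=="wrist": np.save("p10.npy",p["pose"])
E
```

```text
t: 23.68
eef_pos: [0.5388, -0.3411, 0.2722]
ee_rot: [3.142, -0.0, -1.395]
force: [-5.2, 1.3, 4.8]
width: 0.0596
t: 24.3
eef_pos: [0.5391, -0.341, 0.2716]
ee_rot: [-3.141, -0.0, -1.395]
force: [0.5, 0.2, -1.3]
width: 0.0866
t: 25.05
eef_pos: [0.539, -0.2598, 0.362]
ee_rot: [-3.141, -0.0, -1.393]
force: [0.2, -0.4, 0.3]
width: 0.0872
[ 0.53902184 -0.25980558  0.36197254] [ 0.21038357 -0.35783483  0.27360046]
```

View pics/wrist10.png

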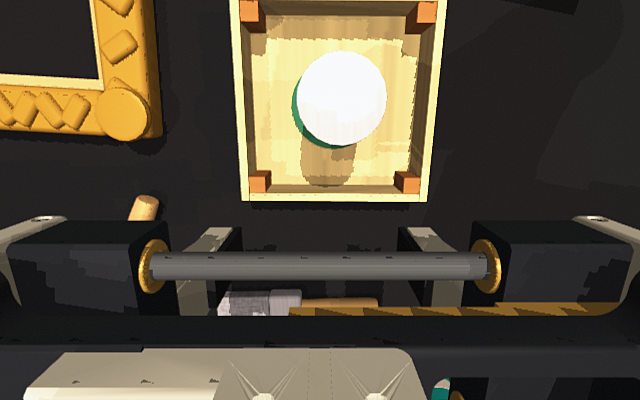

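View pics/side10.png

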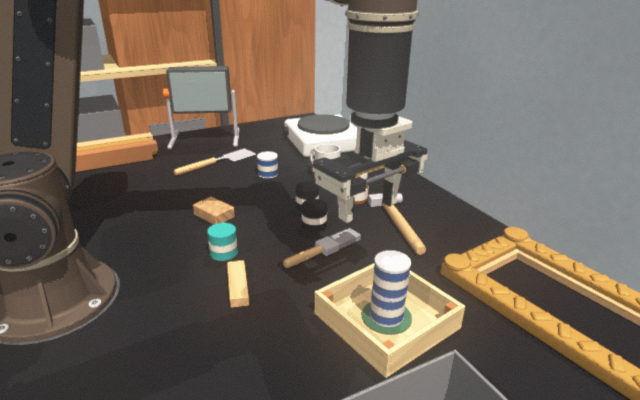

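View pics/scene10.png

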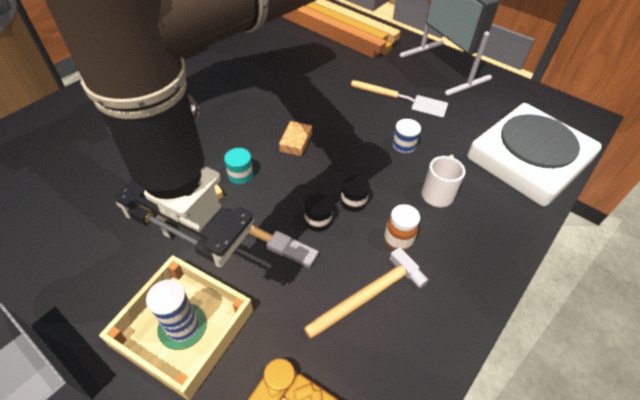

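```bash
python3 - <<'E'
from h import *
im=cv2.imread("pics/wrist10.png"); p=arm.camera_params("wrist")
print("top tin wrist",top(p,im,(45,150,296,392),.131,225))
im=cv2.imread("pics/side10.png"); p=arm.camera_params("side"); cv2.imwrite("pics/s10c.png",cv2.resize(im[240:340,345:435],None,fx=5,fy=5))
E
```

```text
top tin wrist (array([ 0.53876666, -0.34233184,  0.02966352]), np.float64(0.00019674306938829988), array([297,  50], dtype=int32), array([386, 144], dtype=int32))
```

View pics/s10c.png

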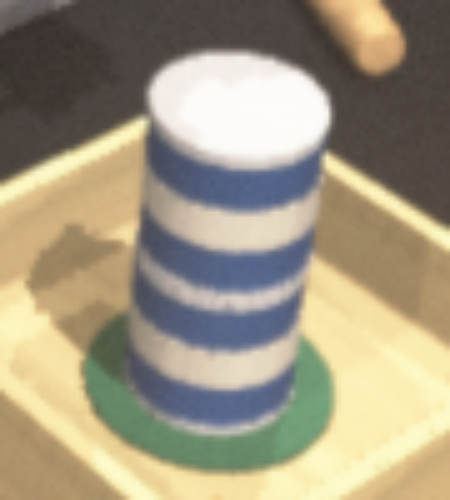

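The upper tin's centre is at (0.5388, -0.3423) and the lower tin's at (0.5383, -0.3408), about 1.6 mm apart. The stack is straight and stands on the pad, so I'm handing in.

```bash
python3 -m inch '[[[0,0,0,0,0,0],[0,0,0,0,0,0]]]'; python3 -c "
from station import arm
print(arm.job_done())"
```

```text
t: 25.45
eef_pos: [0.5389, -0.2616, 0.3613]
ee_rot: [3.141, 0.0, -1.396]
force: [0.3, 0.3, 0.7]
width: 0.0867
the job is handed in; nothing more can be done
None
```

I packed the crate and handed the job in at about 25.5 s. The heaviest tin stands on the green pad, the second heaviest stands on top of it, and the lightest was left where it stood on the bench. The hand-in gave no verdict.

- **Weights:** I hefted two of the three. The tin at (0.465, 0.010) read about 5 N, so it is the 0.5 kg one. The tin at (0.507, 0.176) read about 7.8 N, so it is the 0.8 kg one. I didn't lift the third; I took it as the lightest by elimination.
- **Last checks:** The wrist camera put the heavy tin about 0.6 mm from the pad centre and the upper tin about 1.6 mm from the lower one. The stack looked straight in the side view, and the glue jar and mug looked unmoved. The gripper was open and clear of everything.
- **Where checks disagreed:** The heavy tin turned out to sit about 7 mm off-centre in the jaws, although I had estimated 1.5 mm before gripping it. I corrected for this before setting it down. The cameras differed by 1 to 3 mm otherwise.

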